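Present a glass filter plate to the label reader

TASK

Pick up the glass filter plate that has a notched corner (not the plain blank one); the notch marks its frosted, labelled end. Keeping the label facing up and the plate level and off the reader's base, bring it square to the label reader and push the middle of its frosted end gently against the spring stop until you feel the stop give, about halfway in: not merely touching, and not driven to its hard end. Finish holding the plate there in the gripper, with the stop pushed in, and leave everything else on the table where it is.

Things in the scene. Friction and masses are not known exactly. Their poses are not given: they have to be found in the camera images.
- plate: The filter plate: clear glass 120 x 50 x 8 mm, about 0.1 to 0.17 kg, lying flat, label face up. The last 30 mm at its +x end are frosted whitish with a small paper label on top; the +x, -y corner of that end has a 10 x 10 mm notch. Origin: centre of the underside; x along the length towards the frosted notched end, y across the width, z up out of the label face.
- label (a point): Point on the plate's upper (label) face in the frosted end, 45 mm from the plate's middle and 15 mm from the frosted end's edge, on the centre line. Its axes are those of the plate.
- blank: Bystander: a plain glass plate of the same 120 x 50 x 8 mm with neither notch nor frosting nor label; lies flat. It and the filter plate lie one on the left and one on the right of the table, either way round. Origin: centre of the underside.
- reader: Fixed label reader, open above and in front. Origin on the table, x pointing from its front (robot side) into it, z up. Aluminium base 220 x 110 mm, 10 mm high, from x = -100 to +120 mm; on its rear a grey housing, 110 mm wide and tall, front face at x = +60 mm, with a black reading head on top (to 160 mm high, nothing of it forward of x = +55 mm).
- stop_line (a point): Point on the reader, 55 mm above its origin. The stop's pad is centred on this height and on y = 0: a black upright plate 44 mm wide, 36 mm tall, on a 12 mm stem out of the housing. At rest its front face is set anywhere from 20 mm in front of (-x) to 20 mm behind (+x) this point; it differs each time and is not reported: feel for it. Axes as the reader's.
- stop (a joint): Travel of the reader's spring stop in m: 0 at rest (out), growing as its pad is pushed in along the reader's +x, 0.022 at the hard end. It starts to give at 2.5 N and takes 0.5 N more per mm (about 13 N at the hard end); it springs back.
- screwdriver: Bystander: screwdriver 190 mm long lying on the table near the robot, roughly across it, up to 30 mm high. Origin: underside, near its middle.
- mug: Bystander: white mug, 80 mm across, 90 mm tall. Origin: centre of the underside.
- can: Bystander: white spray can, 52 mm across, 150 mm tall. Origin: centre of the underside.
- tape: Bystander: roll of black tape lying flat, 70 mm across, 19 mm high. Origin: centre of the underside.
- carton: Bystander: small cardboard carton 70 x 50 x 30 mm. Origin: centre of the underside.
- adapter: Bystander: black power adapter 80 x 50 x 32 mm. Origin: centre of the underside.
There are look-alikes about, which are no part of the job. What is shaped like the plate but purple or yellow is not meant.

How it is judged:
On the way, in this order (a step that is already met when the one before it is completed fails the run):
1. the filter plate is held in the fingers, clear of the table (underside above 25 mm) (height (world z) of plate above 0.025 m and contact force between plate and the fingers above 1 N), for 0.2 s.
2. the plate, held, begins to push the stop in with its frosted end at the reader (value of joint stop above 0.002 m and x of label in the frame of reader above -0.05 m and contact force between plate and the fingers above 1 N), for 0.1 s.
At the end, for the whole second after the job is handed in: Plate still in the fingers, label up, level within 0.2 rad, underside over 25 mm up, clear of the reader body, along its axis within 0.22 rad, label within 16 mm of the centre line, frosted end (no finger) holding the stop in by 4 to 18 mm; bystanders moved under 30 mm (value of joint stop between 0.004 and 0.018 m and x of label in the frame of reader above -0.045 m and y of label in the frame of reader between -0.016 and 0.016 m and z of plate in the frame of reader above 0.025 m and angle between plate's own z axis and vertical below 0.2 rad and angle between the x axis of plate and the x axis of reader, either way round below 0.22 rad and contact force between plate and the fingers above 1 N and contact force between plate and stop above 1 N and contact force between plate and reader below 0.2 N and contact force between the fingers and stop below 0.2 N and linear speed of plate below 0.02 m/s and distance of each of blank, screwdriver, mug, can, tape, carton, adapter from where it was at the start of the episode below 0.03 m); the arm keeps its last pose, push and grip.
It fails at once if a bystander (blank plate, screwdriver, mug, can, tape, carton, adapter) is moved more than 30 mm (distance of any of blank, screwdriver, mug, can, tape, carton, adapter from where it was at the start of the episode above 0.03 m).
It fails at once if the stop is driven to its hard end (over 21 mm) (value of joint stop above 0.021 m).
It fails at once if the filter plate is turned off level by more than 0.8 rad (angle between plate's own z axis and vertical above 0.8 rad).
It also fails if it takes over 45 s, if anything falls off the work surface, if the arm or the gripper's body presses on something with over 40 N, if the wrist force passes 120 N, or if a joint passes its speed limit or range.

ROBOT

A 6-joint arm with a two-finger parallel gripper is mounted at the origin on the work surface. World frame = base frame: x ahead of the robot, y to its left, z up, the work surface at z = 0. Lengths are in m, angles in rad, forces in N, time in s.
With the tool pointing down it reaches from about 0.425 to 0.95 m from the base axis. Payload 3.5 kg.
Tool frame: the origin (TCP) lies midway between the tips of the shut fingers; the grasp point (between the pads) lies 19 mm behind it; z points along the fingers, y is the line along which they close (so a half turn about z gives the same grasp; the last joint's range is limited). The gripper opens to 85 mm and grips with 20 to 120 N. Pads are 22 mm wide; open, the fingers measure 114 mm over their backs; the gripper's body (76 mm by 85 mm) begins 54 mm behind the grasp point. The pads swing forward as they close: fully open they stand 13 mm farther back than shut.
Start: joints at [-1.27, 0.286, 1.577, -0, 1.279, -0.15], TCP at [0.294, -0.608, 0.231] pointing down, gripper open.
Joint ranges: [-2.77, 2.77], [-0.9, 2.22], [0.21, 2.48], [-1.53, 4.67], [0.24, 2.81], [-2.84, 2.84]. Speed limits (rad/s): [2.79, 2.79, 3.14, 3.14, 3.14, 3.14].

INTERFACE

Orientations are given as a unit quaternion [x, y, z, w].
In Python, from plant import get_state, read_camera, ctrl gives the robot as it stands.
- The arm moves only by the shell command python3 -m crank 'ROWS' [FORCE]. ROWS is JSON, a list of rows, each a list of 3 entries, a list of its own where there are three numbers: the shift along the tool's x, y, z in mm, then the turn about the tool's z in degrees, then the closure in counts, from 0 (fully open) to 255 (shut). In form: [[[tx, ty, tz], yaw, claw], ...]. A call has 1 to 10 rows; each row is the pose to reach, as a shift and turn from the pose commanded when the call began, along the tool's axes at that moment; what a row does not reach only later rows make up. A row lasts 1/10 s, in which the tool goes at most 50 mm and 8.59 degrees, less where a joint would pass 70% of its speed; a pose out of reach is approached as far as the arm can. A call with a gripper value outside its range is refused whole. The fingers move at their own pace and stop on an object; FORCE is the grip in N (left out, the last holds). Time passes only in rows, so rows that repeat a pose let the fingers close. It gives the time, the measured TCP pose, the force, the opening and the grip force at its end, in the units of the state.
- get_state(): the state, without advancing time (a new reading comes with each control period).
- read_camera(name): name is "scene" or "top" or "wrist"; returns a dict with "frame" (384x512x3 uint8, blue, green, red), "range_z" (384x512 float32, m along the optical axis (not along the pixel's ray), 0 where there is no reading), "vfov" (degrees; the focal length in pixels is half the picture's height over the tangent of half this angle, whatever the lens; pixels are square), "cx", "cy" (the principal point, pixels), "k1" (the pictures are not rectified: a ray, as slopes to the right and down, at radius r is drawn at 1 + k1 r^2 times it, then the intrinsics apply), "origin" and "orientation" of the camera in the world. Camera axes: x right, y down, z forward; pixel columns grow to the right and rows downward; lengths in m; the calibration is good to about 2 mm. A picture is of the moment at which its call begins.
- ctrl.sign_off(): hands the job in; it is judged then, once.
The state is a dict: "time": time; "qpos": joint angles; "dq": joint speeds; "joint_efforts": joint torques, N m; "eef_pos": TCP position; "tcp_rot": TCP orientation; "contact_force": force on the tool from outside, world axes, zero at the start; "wrist_torque": the same for the moment, N m; "opening": opening from 0.0 (shut) to 1.0 (fully open); "finger_force": force on a finger pad.
Only numpy, scipy, OpenCV 4.12 (cv2) and the standard library are available. Lean on these libraries where they do the work, as an engineer would, in place of code of your own. Each camera call takes 0.05 s, during which the arm holds its last target. There are 200 camera calls.

## Working session

There is one attempt and no reset: what is moved stays moved. The work goes in short steps, Python scripts to look and compute and a shell command to move; the robot and the scene stay as the last step left them, time stands still between calls to the robot, and variables do not carry over. Pictures are saved under pics/ and viewed, at most 10 in all, crops included, and the job is handed in when it is done.

```bash
ls; mkdir -p pics; cat > h.py <<'E'
import numpy as np, cv2
from scipy.spatial.transform import Rotation as R
from plant import get_state, read_camera, ctrl
def cam(n):
    c=read_camera(n); H,W=c['frame'].shape[:2]
    c['f']=H/2/np.tan(np.radians(c['vfov'])/2); return c
def ray(c,u,v):
    K=np.array([[c['f'],0,c['cx']],[0,c['f'],c['cy']],[0,0,1]])
    p=cv2.undistortPointsIter(np.array([[[u,v]]],float),K,np.array([c['k1'],0,0,0.]),None,None,(3,50,1e-10))[0,0]
    return np.array([p[0],p[1],1.])
def at_z(c,u,v,z):
    d=R.from_quat(c['orientation']).apply(ray(c,u,v)); o=np.array(c['origin'])
    return o+d*(z-o[2])/d[2]
def by_depth(c,u,v):
    return np.array(c['origin'])+R.from_quat(c['orientation']).apply(ray(c,u,v)*c['range_z'][int(v),int(u)])
E
python3 - <<'E'
from h import *
import pickle
for n in("top","scene"):
    c=cam(n); pickle.dump(c,open(n+'.pkl','wb')); cv2.imwrite(f'pics/{n}1.png',cv2.resize(c['frame'],(800,600)))
    print(n,c['origin'],c['orientation'],c['vfov'],c['cx'],c['cy'],c['k1'])
s=get_state();print(s)
E
```

```text
pics
top [0.31913213 0.03701681 1.1877603 ] [-0.69624109  0.71443876 -0.05469251  0.04282915] 55.78125813321522 255.83221531087366 194.15327637229288 -0.05851200535546871
scene [ 1.20373291 -0.50800665  0.70605503] [ 0.78546454  0.42114066 -0.20460536 -0.4047501 ] 55.46506748145563 254.6770493080813 191.27492825727236 0.03012149276526135
{'time': 0.1, 'qpos': array([-1.27000596e+00,  2.87115703e-01,  1.57800067e+00,  7.16561757e-06,
        1.27859721e+00, -1.50004437e-01]), 'dq': array([-7.64818474e-05,  9.77114704e-04, -4.40763961e-03, -1.11871266e-03,
        7.80811258e-04, -1.86620310e-03]), 'joint_efforts': array([ 1.06477586e-03, -4.07295978e+01, -2.93695807e+01, -1.64691655e-04,
        3.41566156e-03, -6.29816881e-06]), 'eef_pos': array([ 0.29393655, -0.60699604,  0.23007594]), 'tcp_rot': array([ 9.74705050e-01,  2.23492595e-01, -7.64556832e-05, -1.05770963e-03]), 'contact_force': array([ 0.28206689,  0.96320878, -0.79204914]), 'wrist_torque': array([ 0.00967839,  0.04500909, -0.01649362]), 'finger_force': 0.0, 'opening': 1.0026482089206457}
```

View pics/top1.png

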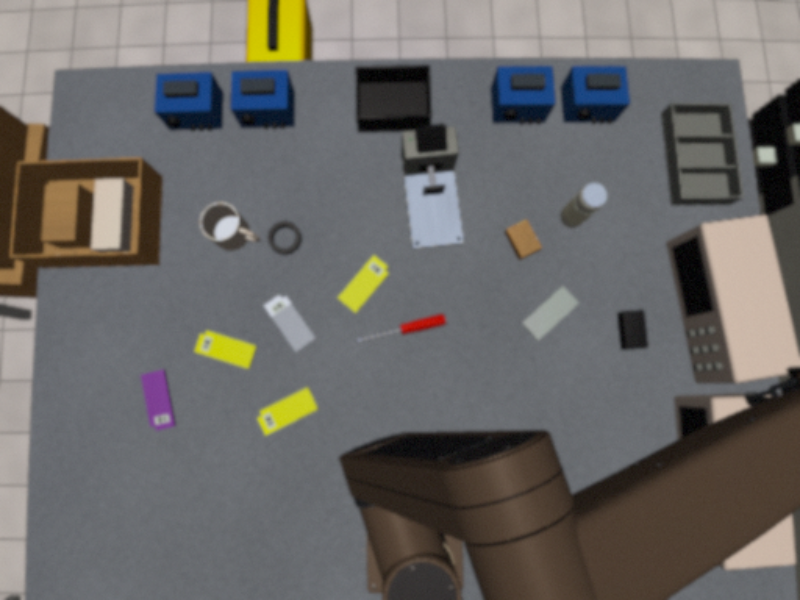

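View pics/scene1.png

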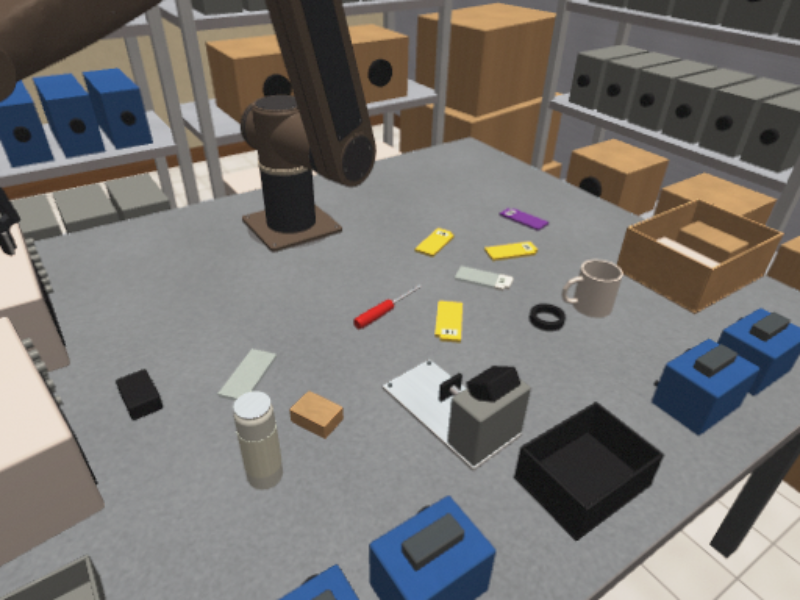

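Two glass-coloured plates appear in the top view: (289,322), with a whitish labelled end at about (278,303), and (551,313), which is plain. The yellow plates at (363,284), (225,349) and (288,411) and the purple one at (157,400) are decoys. The left plate fits the description. I'll confirm it in an enlarged crop, with the reader alongside.

```bash
python3 - <<'E'
from h import *
import pickle
c=pickle.load(open('top.pkl','rb'));f=c['frame']
a=cv2.resize(f[182:232,162:212],(400,400),interpolation=cv2.INTER_CUBIC)
b=cv2.resize(f[70:170,250:300],(200,400),interpolation=cv2.INTER_CUBIC)
d=cv2.resize(f[178:223,330:375],(200,200),interpolation=cv2.INTER_CUBIC)
o=np.zeros((400,800,3),np.uint8);o[:,:400]=a;o[:,400:600]=b;o[:200,600:]=d
cv2.imwrite('pics/crop1.png',o)
E
```

```text
(no output)
```

View pics/crop1.png

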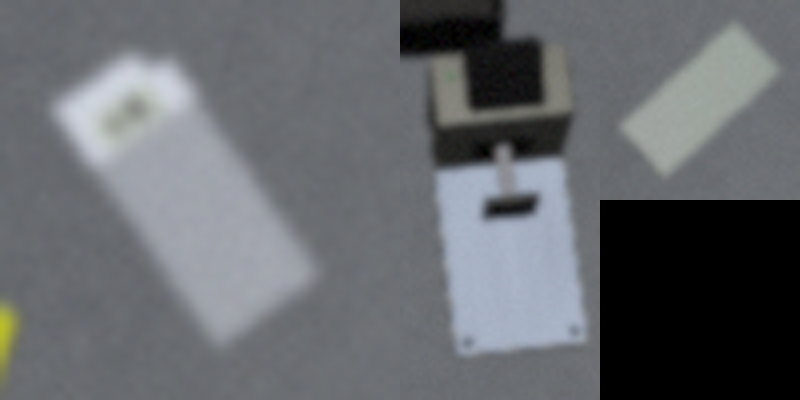

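The left plate has the frosted labelled end with a notch at crop (155,58), so it is the filter plate. The right plate is plain. The reader's base front corners are at crop (459,355) and (588,342), and its pad is at (510,207).

```bash
python3 - <<'E'
from h import *
import pickle
c=pickle.load(open('top.pkl','rb'))
P=lambda u,v,z:at_z(c,162+u/8-.5,182+v/8-.5,z)
Q=lambda u,v,z:at_z(c,250+(u-400)/4-.5,70+v/4-.5,z)
fl,bl,br=P(52,108,.008),P(220,348,.008),P(320,268,.008)
print('plate',fl,bl,br,'len',np.linalg.norm(fl-bl),'wid',np.linalg.norm(bl-br))
ctr=(fl+br)/2; d=fl-bl; a=np.arctan2(d[1],d[0]); print('centre',ctr,'yaw',np.degrees(a))
A,B,C,D=Q(459,355,.01),Q(588,342,.01),Q(436,165,.01),Q(563,158,.01)
print(A,B,C,D,np.linalg.norm(A-B),np.linalg.norm(A-C))
x1=(C-A)+(D-B);y1=(A-B)+(C-D)
print('yaw',np.degrees(np.arctan2(x1[1],x1[0])),np.degrees(np.arctan2(y1[1],y1[0]))-90)
r=np.arctan2(x1[1],x1[0]);fm=(A+B)/2;print('origin',fm[:2]+.1*np.array([np.cos(r),np.sin(r)]))
print('pad depth',by_depth(c,250+110/4,70+198/4),'top edge z.073',Q(487,204,.073),Q(538,196,.073))
print('plate depth',by_depth(c,185,206),'table',by_depth(c,200,230))
for n,u,v in(('mug',222,222),('tape',285,238),('scr',422,325),('tip',360,340),('yel',363,284),('carton',523,239)):print(n,at_z(c,u*.64,v*.64,.02).round(3))
s=get_state();T=R.from_quat(s['tcp_rot']);print(T.as_matrix().round(4))
E
```

```text
plate [0.48708924 0.30325725 0.008     ] [0.38712364 0.23445554 0.008     ] [0.41864469 0.19363967 0.008     ] len 0.12135401834886274 wid 0.05157045081251892
centre [0.45286697 0.24844846 0.008     ] yaw 34.53784159630301
[ 0.60235326 -0.01623462  0.01      ] [ 0.61105523 -0.12429132  0.01      ] [ 0.76827778 -0.00173615  0.01      ] [ 0.77240725 -0.11010378  0.01      ] 0.10840652393436376 0.16655675302070475
yaw 5.009210981286555 3.392999519149825
origin [ 0.70632231 -0.06153138]
pad depth [ 0.71337289 -0.05970594  0.0736343 ] top edge z.073 [ 0.71065801 -0.03959216  0.073     ] [ 0.71653504 -0.08077122  0.073     ]
plate depth [0.44951358 0.2475094  0.00720805] table [0.37019549 0.19922794 0.00537065]
mug [0.665 0.389 0.02 ]
tape [0.627 0.254 0.02 ]
scr [ 0.435 -0.03   0.02 ]
tip [0.407 0.099 0.02 ]
yel [0.524 0.091 0.02 ]
carton [ 0.613 -0.251  0.02 ]
[[ 9.001e-01  4.357e-01 -6.000e-04]
 [ 4.357e-01 -9.001e-01  2.000e-03]
 [ 3.000e-04 -2.100e-03 -1.000e+00]]
```

Sizes agree with the description: 121×52 mm plate, 108 mm base width, pad top at 74 mm. Next I'll work out the approach shifts.

```bash
cat >> h.py <<'E'
def shift(p):
    s=get_state(); T=R.from_quat(s['tcp_rot']); return (T.inv().apply(np.array(p)-s['eef_pos'])*1000).round(1)
def yaw():
    m=R.from_quat(get_state()['tcp_rot']).as_matrix(); return np.degrees(np.arctan2(m[1,0],m[0,0]))
E
python3 -c "
from h import *
print(shift([.52,-.15,.23]),shift([.453,.248,.2]),yaw())"
```

```text
[ 402.6 -312.9    0.9] [ 515.7 -700.2   31.7] 25.82850162541571
```

```bash
python3 -m crank '[[[403,-313,0],0,50],[[403,-313,0],0,50],[[403,-313,0],0,50],[[403,-313,0],0,50],[[403,-313,0],0,50],[[403,-313,0],0,50],[[403,-313,0],0,50],[[403,-313,0],0,50],[[403,-313,0],0,50],[[403,-313,0],0,50]]' 80
python3 -m crank '[[[403,-313,0],0,50]]' >/dev/null 2>&1 & true; wait; python3 -c "
from h import *
print(get_state()['eef_pos'],shift([.453,.248,.2]),yaw())"
```

```text
time: 1.1
eef_pos: [0.5162, -0.1573, 0.231]
tcp_rot: [0.975, 0.223, -0.0, -0.0]
contact_force: [-0.3, 1.1, 0.1]
opening: 0.807
finger_force: 0.0
[ 0.53837858 -0.11252824  0.23097024] [  80.2 -361.7   31. ] 25.826937863892198
```

```bash
python3 -m crank '[[[80,-362,31],-8.6,50],[[80,-362,31],-8.6,50],[[80,-362,31],-8.6,50],[[80,-362,31],-8.6,50],[[80,-362,31],-8.6,50],[[80,-362,31],-8.6,50],[[80,-362,31],-8.6,50],[[80,-362,31],-8.6,50],[[80,-362,31],-8.6,50],[[80,-362,31],-8.6,50]]'
python3 - <<'E'
from h import *
import pickle
c=cam('wrist');pickle.dump(c,open('w.pkl','wb'));cv2.imwrite('pics/w1.png',cv2.resize(c['frame'],(800,600)))
print(get_state()['eef_pos'],shift([.453,.248,.2]),yaw(),c['origin'])
E
```

```text
time: 2.2
eef_pos: [0.4521, 0.246, 0.1999]
tcp_rot: [0.955, 0.297, -0.0, 0.0]
contact_force: [-0.8, -0.7, -0.4]
opening: 0.802
finger_force: 0.0
[0.45245308 0.24539461 0.20010981] [ 1.9 -1.8  0.1] 34.41643375630097 [0.51933318 0.29272323 0.34348003]
```

View pics/w1.png

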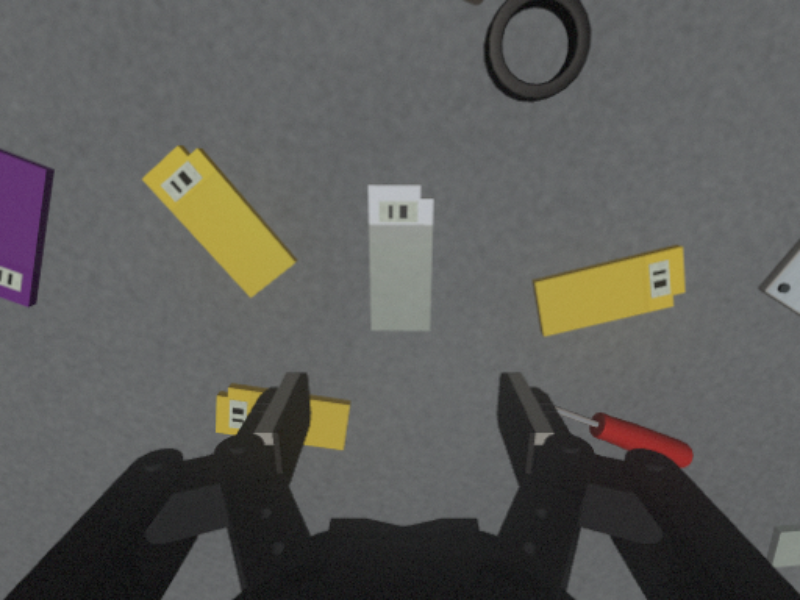

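The wrist view shows the plate square to the tool: frosted-end corner at (368,185), plain-end corners at (371,331) and (431,331), notch at upper right (427,192). The fingers straddle its axis, with room to the yellow decoys.

```bash
python3 - <<'E'
from h import *
import pickle
c=pickle.load(open('w.pkl','rb'))
P=lambda u,v:at_z(c,u*.64-.2,v*.64-.2,.008)
fl,bl,br=P(368,185),P(371,331),P(431,331)
d=fl-bl;ctr=(fl+br)/2
print(np.linalg.norm(d),np.linalg.norm(bl-br),ctr,np.degrees(np.arctan2(d[1],d[0])),np.degrees(np.arctan2(*(bl-br)[1::-1]))-90)
ctr[2]=0;print(shift(ctr),yaw())
E
```

```text
0.12095341326349351 0.05129455241416096 [0.44996181 0.24740494 0.008     ] 34.23814612690408 34.56455384900177
[ -0.8  -3.1 200.1] 34.41643375630097
```

```bash
python3 -m crank '[[[-1,-3,50],0,50],[[-1,-3,100],0,50],[[-1,-3,140],0,50],[[-1,-3,170],0,50],[[-1,-3,190],0,50],[[-1,-3,200],0,50],[[-1,-3,200],0,50],[[-1,-3,200],0,50]]' 80; python3 -m crank '[[[0,0,0],0,255],[[0,0,0],0,255],[[0,0,0],0,255],[[0,0,0],0,255],[[0,0,0],0,255],[[0,0,0],0,255],[[0,0,0],0,255]]' 80
```

```text
time: 3.05
eef_pos: [0.4511, 0.2476, 0.0013]
tcp_rot: [0.955, 0.295, 0.001, 0.0]
contact_force: [-0.4, -0.3, 0.6]
opening: 0.801
finger_force: 0.0
time: 3.75
eef_pos: [0.4515, 0.2483, 0.0028]
tcp_rot: [0.955, 0.296, 0.002, 0.0]
contact_force: [-1.3, -2.6, 6.9]
opening: 0.541
finger_force: 80.7
```

```bash
python3 -m crank '[[[0,0,-20],0,255],[[0,0,-50],0,255],[[0,0,-90],0,255],[[0,0,-130],0,255],[[0,0,-150],0,255],[[0,0,-150],0,255],[[0,0,-150],0,255]]'
python3 - <<'E'
from h import *
import pickle
c=cam('wrist');pickle.dump(c,open('w2.pkl','wb'));cv2.imwrite('pics/w2.png',cv2.resize(c['frame'],(800,600)))
print(get_state()['eef_pos'],yaw())
E
```

```text
time: 4.45
eef_pos: [0.4496, 0.248, 0.1503]
tcp_rot: [0.955, 0.296, 0.0, -0.0]
contact_force: [-0.3, -0.3, -2.0]
opening: 0.538
finger_force: 82.0
[0.44883068 0.2476952  0.14900707] 34.435352398232794
```

View pics/w2.png

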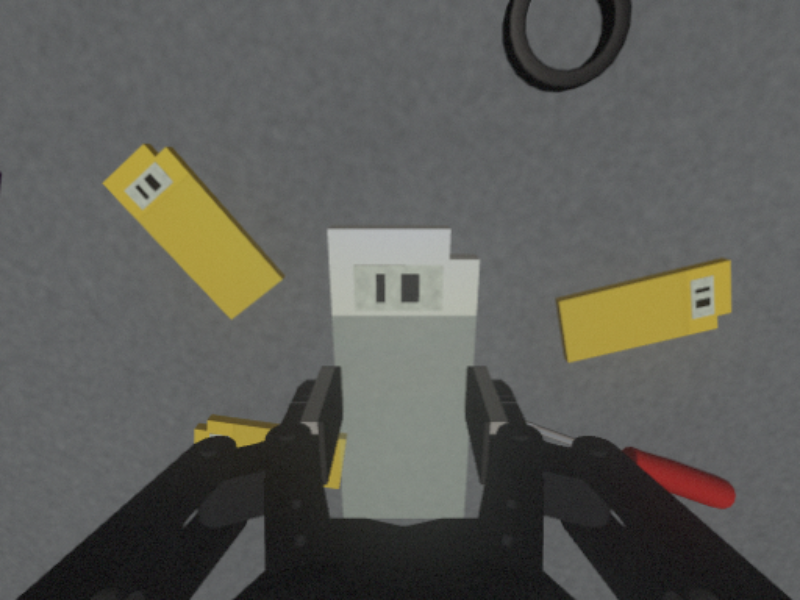

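The plate is gripped centrally and looks level, label up, frosted-end edge at row 229 (columns 327–450). Now I'll compute the move to a point in front of the reader at height.

```bash
python3 - <<'E'
from h import *
import pickle
c=pickle.load(open('w2.pkl','rb'));s=get_state();T=R.from_quat(s['tcp_rot'])
for u,v in((340,240),(440,240),(345,310),(465,310),(340,350),(465,350)):
    p=by_depth(c,u*.64,v*.64);print((T.inv().apply(p-s['eef_pos'])*1000).round(1))
for u,v in((327,229),(450,229),(480,260)): print('edge',(T.inv().apply(at_z(c,u*.64-.2,v*.64-.2,s['eef_pos'][2]+.005)-s['eef_pos'])*1000).round(1))
print(shift([.58,-.072,.15]),yaw())
E
```

```text
[ 55.9 -21.   -7.2]
[56.  11.7 -7.5]
[ 31.8 -20.2  -8. ]
[31.7 21.  -7.5]
[ 16.2 -22.8  -7. ]
[16.9 21.6 -8.3]
edge [ 59.3 -25.5  -5.1]
edge [59.3 15.  -5.1]
edge [48.9 25.5 -5.1]
[-72.6 337.8  -1.1] 34.435352398232794
```

```bash
python3 -m crank '[[[-9,42,-2],7,255],[[-18,84,-2],14,255],[[-27,126,-2],21,255],[[-36,168,-2],29,255],[[-45,210,-2],29,255],[[-54,252,-2],29,255],[[-63,294,-2],29,255],[[-73,338,-2],29,255],[[-73,338,-2],29,255],[[-73,338,-2],29,255]]'
python3 - <<'E'
from h import *
import pickle
c=cam('wrist');pickle.dump(c,open('w3.pkl','wb'));cv2.imwrite('pics/w3.png',cv2.resize(c['frame'],(800,600)))
print(get_state()['eef_pos'],yaw())
E
```

```text
time: 5.5
eef_pos: [0.5795, -0.0726, 0.1496]
tcp_rot: [0.999, 0.046, -0.002, -0.001]
contact_force: [-0.4, 0.7, -1.0]
opening: 0.535
finger_force: 82.1
[ 0.57928598 -0.07157269  0.14985361] 5.391032347756311
```

View pics/w3.png

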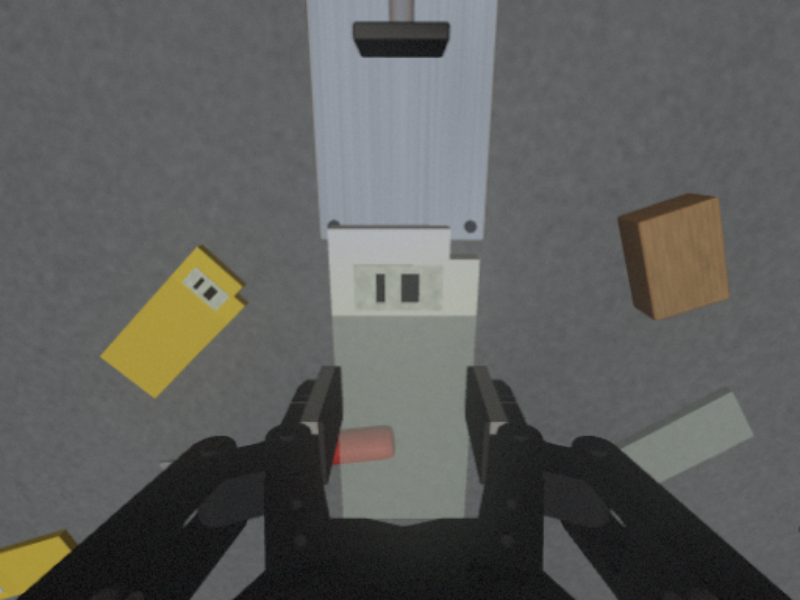

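The plate points squarely at the reader. The base's front corners are at (320,239) and (484,239), its sides run up to (307,5) and (497,5), and the pad's upper front edge runs (355,38)–(448,38).

```bash
python3 - <<'E'
from h import *
import pickle
c=pickle.load(open('w3.pkl','rb'));s=get_state();T=R.from_quat(s['tcp_rot'])
P=lambda u,v,z:(T.inv().apply(at_z(c,u*.64-.2,v*.64-.2,z)-s['eef_pos'])*1000).round(1)
for a in((320,239,.01),(484,239,.01),(307,5,.01),(497,5,.01),(355,38,.073),(448,38,.073)):print(a,P(*a))
print((T.inv().apply(by_depth(c,400*.64,30*.64)-s['eef_pos'])*1000).round(1))
E
```

```text
(320, 239, 0.01) [ 27.9 -55.2 139.9]
(484, 239, 0.01) [ 27.9  54.9 139.6]
(307, 5, 0.01) [163.2 -54.2 139.3]
(497, 5, 0.01) [163.   54.4 139. ]
(355, 38, 0.073) [132.  -20.9  76.3]
(448, 38, 0.073) [132.   21.2  76.2]
[134.8  -0.4  75.3]
```

Centred and square to within 1 mm. The pad face is about 72 mm ahead of the plate's end. I'll lower 98 mm, then advance to about 7 mm short.

```bash
python3 -m crank '[[[0,0,30],0,255],[[0,0,65],0,255],[[0,0,90],0,255],[[0,0,98],0,255],[[20,0,98],0,255],[[40,0,98],0,255],[[55,0,98],0,255],[[63,0,98],0,255],[[65,0,98],0,255],[[65,0,98],0,255]]'; python3 -m crank '[[[1,0,0],0,255],[[2,0,0],0,255],[[3,0,0],0,255],[[4,0,0],0,255],[[5,0,0],0,255],[[5,0,0],0,255]]'
```

```text
time: 6.55
eef_pos: [0.6452, -0.0654, 0.0545]
tcp_rot: [0.999, 0.048, -0.0, -0.0]
contact_force: [0.3, 0.9, -1.9]
opening: 0.534
finger_force: 82.2
time: 7.15
eef_pos: [0.6505, -0.0655, 0.0543]
tcp_rot: [0.999, 0.047, 0.0, 0.0]
contact_force: [0.8, 0.6, -0.2]
opening: 0.536
finger_force: 82.2
```

```bash
python3 -m crank '[[[1,0,2],0,255],[[2,0,2],0,255],[[3,0,2],0,255],[[4,0,2],0,255],[[4,0,2],0,255]]'; python3 -m crank '[[[1,0,0],0,255],[[2,0,0],0,255],[[3,0,0],0,255],[[3,0,0],0,255],[[3,0,0],0,255]]'
```

```text
time: 7.65
eef_pos: [0.6539, -0.0651, 0.052]
tcp_rot: [0.999, 0.047, -0.001, -0.0]
contact_force: [-3.7, -0.7, 1.1]
opening: 0.538
finger_force: 82.3
time: 8.15
eef_pos: [0.6567, -0.0648, 0.0519]
tcp_rot: [0.999, 0.047, -0.001, -0.0]
contact_force: [-5.8, -0.5, 0.4]
opening: 0.537
finger_force: 82.4
```

The stop is giving. I'm aiming for about 8 N.

```bash
python3 -m crank '[[[1,0,0],0,255],[[2,0,0],0,255],[[3,0,0],0,255],[[4,0,0],0,255],[[4,0,0],0,255],[[4,0,0],0,255]]'; python3 -m crank '[[[1,0,0],0,255],[[2,0,0],0,255],[[2,0,0],0,255],[[2,0,0],0,255],[[2,0,0],0,255]]'
python3 - <<'E'
from h import *
F=[]
for i in range(8): c=cam('wrist');F.append(get_state()['contact_force'])
print(np.mean(F,0),np.std(F,0),get_state()['eef_pos'],yaw())
s=get_state();T=R.from_quat(s['tcp_rot'])
for v in(240,250): print((T.inv().apply(by_depth(c,390*.64,v*.64)-s['eef_pos'])*1000).round(1))
cv2.imwrite('pics/w4.png',cv2.resize(c['frame'],(800,600)))
E
```

```text
time: 8.75
eef_pos: [0.66, -0.0645, 0.0517]
tcp_rot: [0.999, 0.047, -0.002, -0.0]
contact_force: [-7.9, -0.9, 0.9]
opening: 0.537
finger_force: 82.5
time: 9.25
eef_pos: [0.6616, -0.0643, 0.0516]
tcp_rot: [0.999, 0.048, -0.003, -0.0]
contact_force: [-7.4, -0.9, 0.6]
opening: 0.536
finger_force: 82.5
[-7.71115279 -1.27172069  0.76821921] [0.69839049 0.46269079 0.768571  ] [ 0.66158286 -0.0642915   0.05155196] 5.44757106354213
[55.3 -4.3 -7. ]
[52.  -4.3 -7. ]
```

View pics/w4.png

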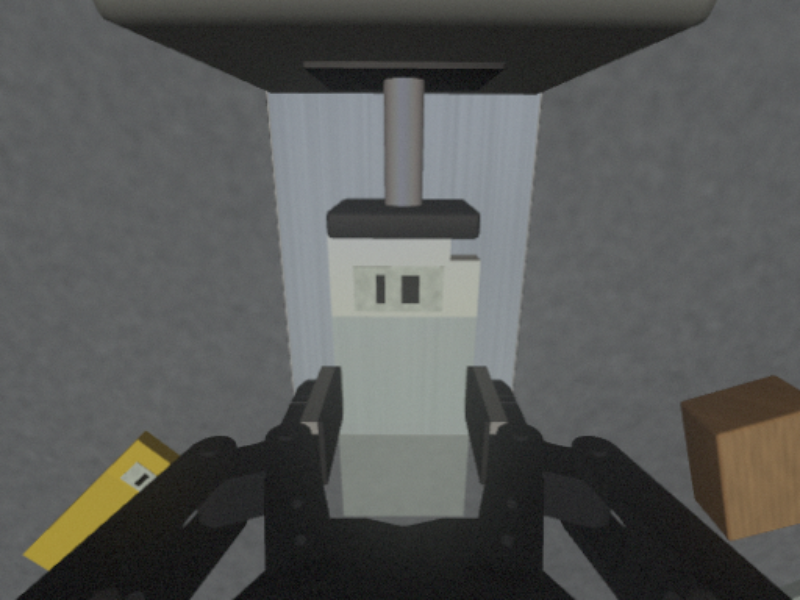

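The frosted end sits flat and centred on the pad (row 238, columns 330–450), and the plate hasn't slipped in the grip: the label is still at rows 266–310. A force of 7.7 N corresponds to about 10 mm of travel, and the TCP has advanced about 10 mm since contact. Handing in.

```bash
python3 -c "
from plant import ctrl
print(ctrl.sign_off())"
```

```text
the job is handed in; nothing more can be done
None
```

I handed the job in with the notched filter plate held level and square to the reader, its frosted end pushing the stop in about 10 mm (7.7 N); no verdict came back, and I saw no sign of any bystander being touched.

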